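Pry open a reader's battery hatch

ROBOT

A 6-joint arm with a two-finger parallel gripper is mounted at the origin on the work surface. World frame = base frame: x ahead of the robot, y to its left, z up, the work surface at z = 0. Lengths are in m, angles in degrees, forces in N, time in s.
With the tool pointing down it reaches from about 0.25 to 0.8 m from the base axis. Payload 3.9 kg.
Tool frame: the origin (TCP) lies between the finger pads; the fingertips stand 19 mm ahead of it and the grasp point (between the pads) is the TCP; z points along the fingers, y is the line along which they close (so a half turn about z gives the same grasp; the last joint's range is limited). The gripper opens to 85 mm and grips with 20 to 120 N. Pads are 22 mm wide; open, the fingers measure 114 mm over their backs; the gripper's body (76 mm by 85 mm) begins 54 mm behind the grasp point. The pads swing forward as they close: fully open they stand 13 mm farther back than shut.
Start: joints at [66.234, 14.897, -7.913, 67.191, 0, 90], TCP at [0.212, 0.48, 0.25] pointing down, gripper open.
Joint ranges: [-159.42, 159.42], [-47.68, 98.78], [-73.54, 78.23], [-108.79, 121.32], [-90, 84.71], [-180, 180]. Speed limits (degrees/s): [147.25, 147.25, 180, 180, 180, 180].

INTERFACE

Orientations are given as [roll, pitch, yaw] about the fixed x, y, z axes, in that order (R = Rz(yaw) Ry(pitch) Rx(roll)).
In Python, from workcell import status, vision, bot gives the robot as it stands.
- The arm moves only by the shell command python3 -m jog 'ROWS' [FORCE]. ROWS is JSON, a list that holds one entry, the list of rows, each a list of 5 numbers: the shift along the world's x, y, z in mm, then the turn about the world's z in degrees, then the closure in counts, from 0 (fully open) to 255 (shut). A call has 1 to 20 rows; each row is the pose to reach, as a shift and turn from the pose commanded when the call began; what a row does not reach only later rows make up. A row lasts 1/10 s, in which the tool goes at most 50 mm and 8.59 degrees, less where a joint would pass 70% of its speed; a pose out of reach is approached as far as the arm can. A call with a gripper value outside its range is refused whole. The fingers move at their own pace and stop on an object; FORCE is the grip in N (left out, the last holds). Time passes only in rows, so rows that repeat a pose let the fingers close. It gives the time, the measured TCP pose, the force, the opening and the grip force at its end, in the units of the state.
- status.sense(): the state, without advancing time (a new reading comes with each control period).
- vision.capture(name): name is "scene" or "side" or "wrist"; returns the picture (384x512x3 uint8, red, green, blue); there is no depth.
- vision.camera_params(name): a dict with "intrinsics" (3x3 intrinsics, pixels), "k1" (the pictures are not rectified: a ray, as slopes to the right and down, at radius r is drawn at 1 + k1 r^2 times it, then the intrinsics apply), "T" (4x4, takes a point from camera to world coordinates); the wrist camera has in their place "mount" (4x4, takes a point from camera to tool coordinates, whose origin is the TCP and whose axes are the flange's). Camera axes: x right, y down, z forward; pixel columns grow to the right and rows downward; lengths in m; the calibration is good to about 2 mm. A picture is of the moment at which its call begins: read the wrist's pose just before it. camera_params takes no time and is no camera call.
- bot.sign_off(): hands the job in; it is judged then, once.
The state is a dict: "time": time; "joint_pos": joint angles; "qd": joint speeds; "tau": joint torques, N m; "eef_pos": TCP position; "orientation": TCP orientation; "wrist_force": force on the tool from outside, world axes, zero at the start; "moment": the same for the moment, N m; "finger_gap": finger opening in m; "grasp_force": force on a finger pad.
Only numpy, scipy, OpenCV 4.12 (cv2) and the standard library are available. Lean on these libraries where they do the work, as an engineer would, in place of code of your own. Each camera call takes 0.05 s, during which the arm holds its last target. There are 200 camera calls.

TASK

The batteries of the wider of the two strip readers are due for a change and its battery hatch is snapped shut. Take the flat pry lever, put its blade over the steel sill and under the hatch's lip, and lever the lip up until the hatch springs open; do it with the lever, not with the fingers. Then put the lever back down on the bench, and leave the narrow reader's hatch shut.

Things in the scene. Friction and masses are not known exactly. Their poses are not given: they have to be found in the camera images.
- lever_middle (a point): Pry lever: grey handle 95 long, 26 wide, 22 mm high, steel blade 22 x 5 mm flush with its underside; 130 g. Point: where to grip, mid width, 11 mm above the underside; balance point 15 mm ahead. x axis towards the blade tip, z up. Tip 130 mm ahead of the point; handle from 65 mm behind to 30 mm ahead. The screwdriver, brush and scoop are not it.
- wide_reader_sill (a point): Top middle of the wide reader's sill, 80 mm above the bench: a round steel bar 12 mm thick, 116 mm long, fixed across the front of the fixed cream reader (140 mm wide; the narrow one 80), the lever's fulcrum. x points level into the reader, y along the bar. The hatch lip's front edge is 35 mm ahead and its underside 16 mm above the point; front wall 65 mm ahead; open trough 20 mm deep between.
- wide_hatch (a joint): Angle (rad) of the wide reader's battery hatch, a grey flap on its top, hinged at its rear, 170 mm ahead of the sill; lip 93 mm wide, 6 mm thick. Under 0.02 snapped shut, 0.6 open, grows as the lip rises. A catch holds it until the lip is forced up 7 mm (0.06 rad) with some 10 N (blade tip 52 mm past the sill: nose up 22 degrees); then a spring throws it open for good.
- narrow_hatch (a joint): Angle (rad) of the narrow reader's hatch, of the same kind (reader 80 mm wide): under 0.02 shut, and to stay so.
There are look-alikes about, which are no part of the job. Leave any orange or purple look-alike of the part that bears narrow_hatch alone.

How it is judged (in metres and radians):
On the way, in this order (a step that is already met when the one before it is completed fails the run):
1. the lever's blade bears up against the shut hatch (contact force between lever and wide_hatch above 1 N and value of joint wide_hatch below 0.15 rad).
2. the wide reader's hatch has sprung open (value of joint wide_hatch above 0.3 rad), for 0.2 s.
At the end, for the whole second after the job is handed in: the wide reader's hatch stands open (more than 0.3 rad), the narrow one's is shut (less than 0.05 rad), and the lever lies still on the bench, let go (its middle less than 30 mm above the bench) (value of joint wide_hatch above 0.3 rad and value of joint narrow_hatch below 0.05 rad and height (world z) of lever_middle below 0.03 m and linear speed of lever below 0.05 m/s); the robot touches nothing.
It fails at once if the fingers push on the wide reader's hatch (contact force between the fingers and wide_hatch above 1 N).
It fails at once if the narrow reader's hatch is sprung open (value of joint narrow_hatch above 0.1 rad).
It also fails if it takes over 48 s, if anything falls off the work surface, if the arm or the gripper's body presses on something with over 40 N, if the wrist force passes 120 N, or if a joint passes its speed limit or range.

## Working session

There is one attempt and no reset: what is moved stays moved. The work goes in short steps, Python scripts to look and compute and a shell command to move; the robot and the scene stay as the last step left them, time stands still between calls to the robot, and variables do not carry over. Pictures are saved under pics/ and viewed, at most 10 in all, crops included, and the job is handed in when it is done.

```bash
mkdir -p pics; ls
python3 - <<'E'
from workcell import status, vision
import cv2,numpy as np
print(status.sense())
for n in ["scene","side"]:
    p=vision.camera_params(n);print(n,p)
    cv2.imwrite(f"pics/{n}0.png",vision.capture(n)[:,:,::-1])
print(vision.camera_params("wrist"))
E
```

```text
pics
{'time': 0.0, 'joint_pos': array([ 6.62344638e+01,  1.49351425e+01, -7.98449613e+00,  6.71902213e+01,
       -1.28965094e-03,  8.99995824e+01]), 'qd': array([ 0.00994819, -0.00023755, -0.04413189, -0.10963025, -0.03362056,
        0.06707844]), 'tau': array([-2.15001273e-04, -4.05673099e+01,  2.53924924e+01,  1.90988265e-02,
        1.71729221e-05,  9.89384489e-06]), 'eef_pos': array([0.21132351, 0.47989932, 0.24947861]), 'orientation': array([-1.79890140e+02,  1.28884794e-03,  1.56234884e+02]), 'wrist_force': array([ 0.30714275, -0.50959112, -0.513062  ]), 'moment': array([-0.04253686,  0.00399254, -0.00772489]), 'grasp_force': 0.0, 'finger_gap': 0.08501396353184537}
scene {'intrinsics': array([[414.56395483,   0.        , 257.1565245 ],
       [  0.        , 414.56395483, 178.95386316],
       [  0.        ,   0.        ,   1.        ]]), 'k1': -0.13156933894225034, 'T': array([[-0.73458958,  0.55934377, -0.38407382,  1.09281776],
       [ 0.67848761,  0.60077912, -0.42275172,  0.72711678],
       [-0.00572001, -0.57113833, -0.8208339 ,  1.11269816],
       [ 0.        ,  0.  
[... 340 characters left out ...]
-0.69346702,  1.36623385],
       [-0.01733132, -0.69541775, -0.71839667,  1.3069095 ],
       [ 0.        ,  0.        ,  0.        ,  1.        ]])}
{'intrinsics': array([[292.30706568,   0.        , 252.36012135],
       [  0.        , 292.30706568, 191.33754548],
       [  0.        ,   0.        ,   1.        ]]), 'k1': -0.005606233284711896, 'mount': array([[ 3.01989493e-04, -9.52896632e-01, -3.03295101e-01,
         7.72697539e-02],
       [ 9.99999741e-01,  4.86114632e-04, -5.31586499e-04,
        -1.38056674e-04],
       [ 6.53983171e-04, -3.03294861e-01,  9.52896531e-01,
        -1.23498810e-01],
       [ 0.00000000e+00,  0.00000000e+00,  0.00000000e+00,
         1.00000000e+00]])}
```

View pics/scene0.png

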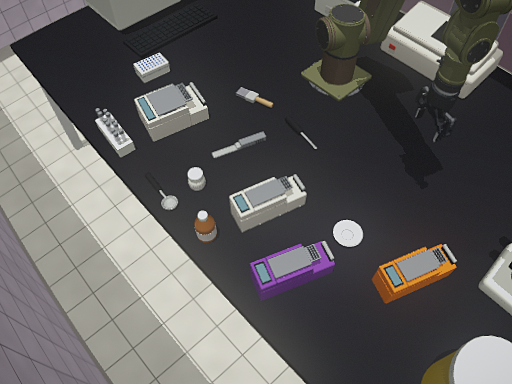

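View pics/side0.png

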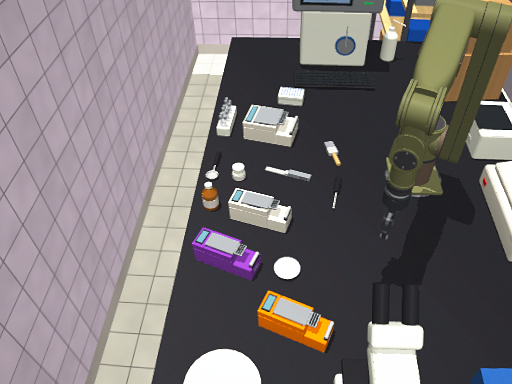

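The scene picture shows these candidates for the lever: 
- grey stick with blade at (240,145)
- screwdriver at (300,135)
- brush at (255,97)
- scoop at (162,195)

I choose (240,145): grey handle at the right end, steel blade at the lower left. For readers, the cream ones are at (172,108) and (268,200), and purple and orange look-alikes at (292,265) and (415,270). I choose (172,108) as the wide one, with its sill bar near (203,92). Next is a close crop to check.

Run:
```python
import cv2,numpy as np
a=cv2.imread("pics/scene0.png");b=cv2.imread("pics/side0.png")
z=lambda i,x,y,w,h:cv2.resize(i[y:y+h,x:x+w],(400,600*1//2),interpolation=cv2.INTER_CUBIC)
m=np.vstack([np.hstack([z(a,130,70,100,75),z(a,200,120,80,60)]),np.hstack([z(b,232,90,80,60),z(b,250,150,80,60)])])
cv2.imwrite("pics/crop1.png",m)
```

```text
(no output)
```

View pics/crop1.png

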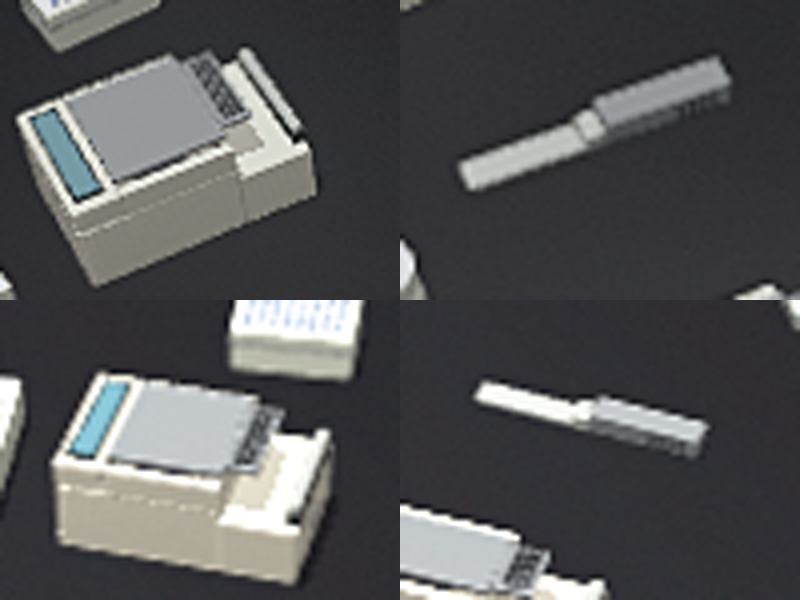

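The crops confirm both choices. The wide reader has a round bar at its front: scene ends about (190.8,83) and (204.5,103.8), side ends about (297,117) and (290.6,133.4). The lever has a tapered steel blade, with its tip at scene (212.8,155.4) and side (265.6,168).

```bash
cat > h.py <<'E'
import numpy as np,cv2
from workcell import status,vision
from scipy.spatial.transform import Rotation as Ro
def cam(n,s=None):
    p=vision.camera_params(n)
    if n=="wrist":
        T=np.eye(4);T[:3,:3]=Ro.from_euler('xyz',s['orientation'],degrees=True).as_matrix();T[:3,3]=s['eef_pos']
        p['T']=T@p['mount']
    return p
def ray(p,uv):
    q=cv2.undistortPoints(np.array([[uv]],float),p['intrinsics'],np.array([p['k1'],0,0,0.]))[0,0]
    d=p['T'][:3,:3]@[q[0],q[1],1];return p['T'][:3,3],d/np.linalg.norm(d)
def plane(p,uv,z):
    o,d=ray(p,uv);return o+d*(z-o[2])/d[2]
def two(p,u,q,v):
    (a,d),(b,e)=ray(p,u),ray(q,v)
    t=np.linalg.lstsq(np.c_[d,-e],b-a,rcond=None)[0];x,y=a+d*t[0],b+e*t[1]
    return (x+y)/2,np.linalg.norm(x-y)
def project(p,X):
    Ti=np.linalg.inv(p['T']);r=cv2.Rodrigues(Ti[:3,:3])[0]
    return cv2.projectPoints(np.array([X],float),r,Ti[:3,3],p['intrinsics'],np.array([p['k1'],0,0,0.]))[0][0,0]
E
python3 - <<'E'
from h import *
np.set_printoptions(precision=4,suppress=True)
a,b=cam("scene"),cam("side")
for n,u,v,z in [("silA",(190.8,83),(297,117),.078),("silB",(204.5,103.8),(290.6,133.4),.078),("tip",(212.8,155.4),(265.6,168),.005),("rear",(264.7,133.4),(310,177),.022)]:
    print(n,two(a,u,b,v),plane(a,u,z),plane(b,v,z))
E
```

```text
silA (array([ 0.4884, -0.2999,  0.0649]), np.float64(0.0008150017904926922)) [ 0.4957 -0.2877  0.078 ] [ 0.4889 -0.2818  0.078 ]
silB (array([ 0.5158, -0.1837,  0.0604]), np.float64(0.0012766858434764229)) [ 0.5259 -0.1677  0.078 ] [ 0.5155 -0.1628  0.078 ]
tip (array([ 0.617 , -0.0204,  0.0015]), np.float64(0.0005975214478654329)) [ 0.6187 -0.0177  0.005 ] [ 0.6166 -0.0171  0.005 ]
rear (array([0.4299, 0.0391, 0.0162]), np.float64(0.002463596224085938)) [0.4324 0.0415 0.022 ] [0.4309 0.0467 0.022 ]
```

```bash
python3 -m jog '[[[70,-110,0,2,0],[140,-220,0,4,0],[210,-330,0,6,0],[283,-457,0,6,0],[283,-457,-50,6,0],[283,-457,-50,6,0],[283,-457,-50,6,0],[283,-457,-50,6,0],[283,-457,-50,6,0],[283,-457,-50,6,0],[283,-457,-50,6,0],[283,-457,-50,6,0],[283,-457,-50,6,0],[283,-457,-50,6,0],[283,-457,-50,6,0],[283,-457,-50,6,0]]]' 40
python3 - <<'E'
from h import *
s=status.sense();i=vision.capture("wrist")[:,:,::-1];cv2.imwrite("pics/w1.png",i);np.save("w1.npy",np.r_[s['eef_pos'],s['orientation']])
E
```

```text
time: 1.7
eef_pos: [0.4941, 0.0246, 0.2006]
orientation: [180.0, 0.0, 162.4]
wrist_force: [-0.8, 0.9, -0.2]
finger_gap: 0.0854
grasp_force: 0.0
```

View pics/w1.png

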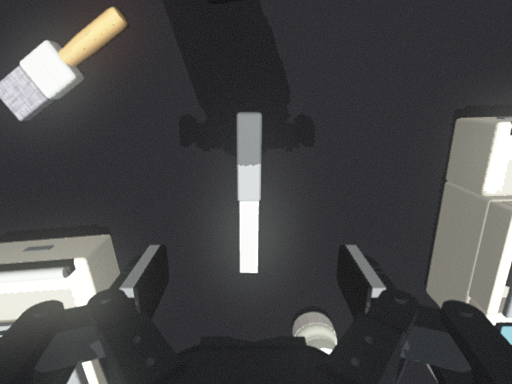

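The wrist view shows the lever upright in the image, its handle rear edge near row 112 (columns 238–262) and blade tip near (249,272). The wide reader's bar shows at the lower left, with its end at about (75,270).

Run:
```python
from h import *
np.set_printoptions(precision=4,suppress=True)
v=np.load("w1.npy");p=cam("wrist",dict(eef_pos=v[:3],orientation=v[3:]))
g=cv2.cvtColor(cv2.imread("pics/w1.png"),cv2.COLOR_BGR2GRAY)
m=np.zeros_like(g);m[95:300,215:285]=(g[95:300,215:285]>85)
n,l,st,c=cv2.connectedComponentsWithStats(m);k=1+st[1:,4].argmax();l=l==k
y,x=np.nonzero(l);print(st[k])
def mid(r): q=np.nonzero(l[r])[0];return (q.min()+q.max())/2
f=np.polyfit(range(st[k][1]+4,st[k][1]+45),[mid(r) for r in range(st[k][1]+4,st[k][1]+45)],1)
fb=np.polyfit(range(210,268),[mid(r) for r in range(210,268)],1)
rt=y.min();tp=y.max()+1
R=plane(p,(np.polyval(f,rt),rt),.022);B=plane(p,(np.polyval(fb,210),210),.005);T=plane(p,(np.polyval(fb,tp),tp),.005)
print(R,B,T,np.linalg.norm((T-R)[:2]))
for a in(R,B):
  d=(T-a)[:2];print(np.degrees(np.arctan2(d[1],d[0])))
d=(T-R)[:2]/np.linalg.norm((T-R)[:2]);print("mid",T[:2]-.130*d,R[:2]+.065*d)
```

```text
[ 237  112   25  162 3668]
[0.4318 0.0406 0.022 ] [0.5378 0.0061 0.005 ] [ 0.6198 -0.0211  0.005 ] 0.19782793532419177
-18.173728769748134
-18.35551194456053
mid [0.4963 0.0195] [0.4936 0.0204]
```

```bash
python3 -m jog '[[[1,-4,-50,-0.5,0],[1,-4,-100,-0.5,0],[1,-4,-150,-0.5,0],[1,-4,-180,-0.5,0],[1,-4,-180,-0.5,0],[1,-4,-180,-0.5,0],[1,-4,-180,-0.5,0],[1,-4,-180,-0.5,255],[1,-4,-180,-0.5,255],[1,-4,-180,-0.5,255],[1,-4,-180,-0.5,255],[1,-4,-180,-0.5,255],[1,-4,-180,-0.5,255],[1,-4,-180,-0.5,255],[1,-4,-180,-0.5,255]]]' 35
python3 -c "
from workcell import status;s=status.sense();print(s['eef_pos'],s['orientation'],s['finger_gap'],s['grasp_force'],s['wrist_force'])"
```

```text
time: 3.25
eef_pos: [0.496, 0.0195, 0.0209]
orientation: [180.0, 0.0, 161.7]
wrist_force: [-0.5, -0.1, 6.6]
finger_gap: 0.0254
grasp_force: 35.9
[0.4960046  0.01948862 0.02086311] [1.79979062e+02 4.83578069e-02 1.61731949e+02] 0.025381590854279566 35.92379987239838 [-0.54079837 -0.0522782   6.59811277]
```

```bash
python3 -m jog '[[[0,0,30,0,255],[0,0,80,0,255],[0,0,130,0,255],[0,0,180,2,255],[0,0,230,4,255],[0,-50,230,4,255],[0,-100,230,4,255],[11,-150,230,4,255],[11,-200,230,4,255],[11,-244,230,4,255],[11,-244,230,4,255],[11,-244,230,4,255],[11,-244,230,4,255],[11,-244,230,4,255],[11,-244,230,4,255]]]' 35
python3 - <<'E'
from h import *
s=status.sense();i=vision.capture("wrist")[:,:,::-1];cv2.imwrite("pics/w2.png",i);np.save("w2.npy",np.r_[s['eef_pos'],s['orientation']])
j=vision.capture("side")[:,:,::-1];cv2.imwrite("pics/side2.png",j)
E
```

```text
time: 4.75
eef_pos: [0.5066, -0.2233, 0.2504]
orientation: [180.0, -0.0, 165.8]
wrist_force: [-0.5, -0.5, -1.6]
finger_gap: 0.0257
grasp_force: 35.1
```

View pics/w2.png

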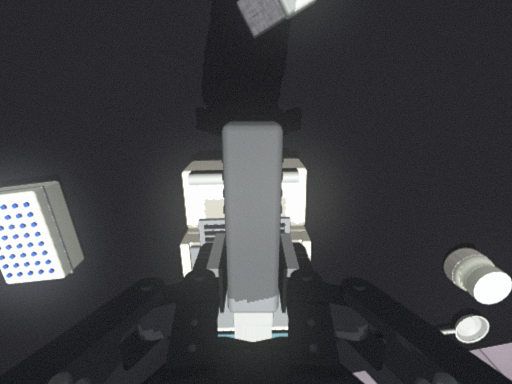

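The bar is visible on both sides of the handle at rows of about 172–184, columns of about 189–300. The block spans columns 183–306 and the lever hides the middle.

Run:
```python
import cv2
g=cv2.cvtColor(cv2.imread("pics/w2.png"),cv2.COLOR_BGR2GRAY)
for x in(195,205,215,288,293,298): print(x,list(g[158:192,x]))
for y in(175,178,181): print(y,list(g[y,178:200]),list(g[y,290:312]))
g=cv2.resize(cv2.imread("pics/w2.png")[150:260,170:320],(800,586),interpolation=cv2.INTER_CUBIC);cv2.imwrite("pics/w2c.png",g)
```

```text
195 [np.uint8(47), np.uint8(52), np.uint8(79), np.uint8(135), np.uint8(133), np.uint8(132), np.uint8(136), np.uint8(137), np.uint8(137), np.uint8(138), np.uint8(140), np.uint8(138), np.uint8(94), np.uint8(57), np.uint8(57), np.uint8(85), np.uint8(144), np.uint8(184), np.uint8(210), np.uint8(223), np.uint8(237), np.uint8(245), np.uint8(246), np.uint8(242), np.uint8(233), np.uint8(223), np.uint8(217), np.uint8(244), np.uint8(254), np.uint8(253), np.uint8(253), np.uint8(253), np.uint8(253), np.uint8(253)]
205 [np.uint8(57), np.uint8(62), np.uint8(92), np.uint8(133), np.uint8(136), np.uint8(134), np.uint8(136), np.uint8(139), np.uint8(139), np.uint8(140), np.uint8(143), np.uint8(133), np.uint8(81), np.uint8(61), np.uint8(62), np.uint8(92), np.uint8(156), np.uint8(190), np.uint8(211), np.uint8(227), np.uint8(240), np.uint8(248), np.uint8(246), np.uint8(241), np.uint8(232), np.uint8(221), np.uint8(222), np.uint8(255), np.uint8(254), np.uint8(253), np.uint8(253), np.uint8(253), np.uint8(253), np.uint8(253)]
215 [np.uint8(53), np.uint8(63), np.uint8(99), np.uint8(131), np.uint8(135), np.uint
[... 3233 characters left out ...]
, np.uint8(69), np.uint8(73), np.uint8(71)]
181 [np.uint8(68), np.uint8(64), np.uint8(65), np.uint8(69), np.uint8(145), np.uint8(253), np.uint8(254), np.uint8(253), np.uint8(253), np.uint8(253), np.uint8(247), np.uint8(243), np.uint8(243), np.uint8(243), np.uint8(243), np.uint8(241), np.uint8(242), np.uint8(242), np.uint8(241), np.uint8(242), np.uint8(242), np.uint8(241)] [np.uint8(219), np.uint8(217), np.uint8(216), np.uint8(216), np.uint8(215), np.uint8(218), np.uint8(220), np.uint8(218), np.uint8(229), np.uint8(252), np.uint8(253), np.uint8(253), np.uint8(253), np.uint8(254), np.uint8(254), np.uint8(250), np.uint8(144), np.uint8(75), np.uint8(70), np.uint8(72), np.uint8(71), np.uint8(67)]
```

View pics/w2c.png

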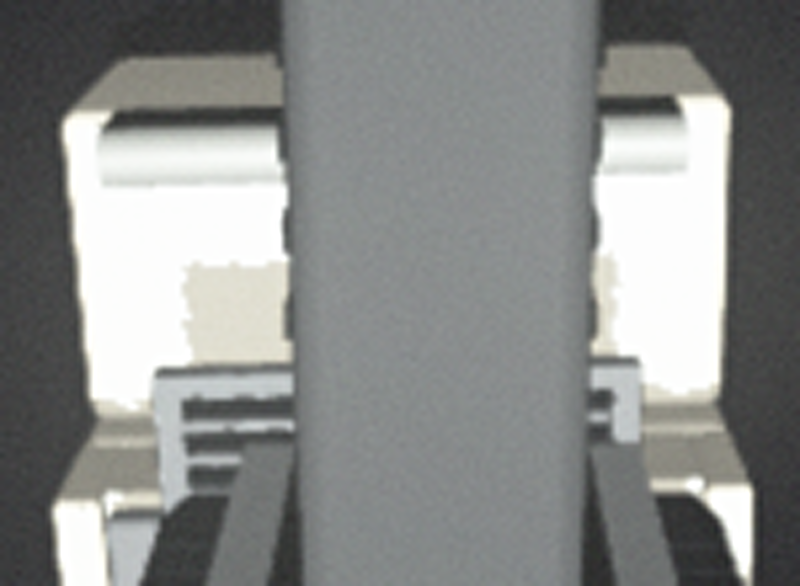

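Run:
```python
from h import *
np.set_printoptions(precision=4,suppress=True)
v=np.load("w2.npy");p=cam("wrist",dict(eef_pos=v[:3],orientation=v[3:]));print(v)
A=plane(p,(188.3,177.4),.074);B=plane(p,(299,175.0),.074);C=plane(p,(199.1,219.5),.102);D=plane(p,(290,217.2),.102)
for P,Q in((A,B),(C,D)):
  d=P-Q; e=Q-P;print(P,Q,"mid",(P+Q)/2,"len",np.linalg.norm(d),"yaw",np.degrees(np.arctan2(-e[0],e[1])) )
print("gap",((C+D)/2-(A+B)/2)[:2],np.linalg.norm(((C+D)/2-(A+B)/2)[:2]))
# held lever: handle edges, top face z about eef-0.020+0.022
g=cv2.cvtColor(cv2.imread("pics/w2.png"),cv2.COLOR_BGR2GRAY)
z=v[2]-.021+.022
a=plane(p,(253,122),z);b=plane(p,(253,310),z);print("rear",a,"front",b,np.linalg.norm(a-b),np.degrees(np.arctan2(*(b-a)[1::-1])))
t=plane(p,(253.5,339),v[2]-.021+.005);print("tip?",t)
```

```text
[  0.5066  -0.2233   0.2504 179.9926  -0.0099 165.8459]
[ 0.4924 -0.2901  0.074 ] [ 0.5185 -0.1757  0.074 ] mid [ 0.5055 -0.2329  0.074 ] len 0.11732366708216464 yaw -12.84816175781025
[ 0.5312 -0.2851  0.102 ] [ 0.5511 -0.1958  0.102 ] mid [ 0.5412 -0.2405  0.102 ] len 0.09148072690816547 yaw -12.555821574839737
gap [ 0.0357 -0.0075] 0.03645848888325863
rear [ 0.4406 -0.2066  0.2514] front [ 0.5305 -0.2292  0.2514] 0.09270967664975711 -14.098681391750144
tip? [ 0.5646 -0.2374  0.2344]
```

```bash
python3 -m jog '[[[-50,7,0,1.3,255],[-105,14,0,1.3,255],[-105,14,0,1.3,255],[-105,14,-50,1.3,255],[-105,14,-90,1.3,255],[-105,14,-120,1.3,255],[-105,14,-143,1.3,255],[-105,14,-143,1.3,255],[-105,14,-143,1.3,255],[-105,14,-143,1.3,255]]]' 35
python3 - <<'E'
from h import *
s=status.sense();i=vision.capture("wrist")[:,:,::-1]
j=vision.capture("side")[:,:,::-1];k=vision.capture("scene")[:,:,::-1]
cv2.imwrite("pics/w3.png",i);cv2.imwrite("pics/s3.png",j)
f=lambda i,w:cv2.resize(i,(w,300),interpolation=cv2.INTER_CUBIC)
cv2.imwrite("pics/m3.png",np.vstack([np.hstack([f(j[85:160,235:335],400),f(k[60:135,130:230],400)]),np.hstack([f(i,400),f(i[200:384,140:385],400)])]))
print(s['eef_pos'],s['orientation'],s['wrist_force'])
E
```

```text
time: 5.85
eef_pos: [0.403, -0.2111, 0.1088]
orientation: [-180.0, 0.2, 167.1]
wrist_force: [0.4, -0.2, -1.4]
finger_gap: 0.025
grasp_force: 35.1
[ 0.40302169 -0.21108349  0.10882264] [-1.79956011e+02  1.67896725e-01  1.67054450e+02] [ 0.37934533 -0.16437923 -1.39372417]
```

View pics/m3.png

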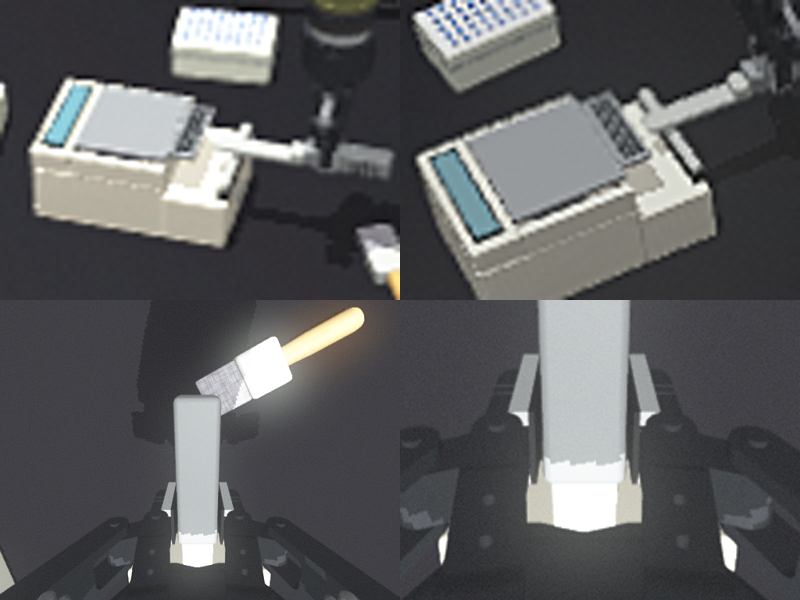

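The side (top left) and scene (top right) crops show the blade crossing the bar about mid-length, its tip just short of the hatch lip. I now slide it in gently.

```bash
python3 -m jog '[[[0,0,-3,0,255],[0,0,-3,0,255],[0,0,-3,0,255],[5,-1,-3,0,255],[10,-2,-3,0,255],[14,-3,-3,0,255],[18,-4,-3,0,255],[23,-5,-3,0,255],[28,-6.5,-3,0,255],[28,-6.5,-3,0,255],[28,-6.5,-3,0,255],[28,-6.5,-3,0,255]]]' 35
```

```text
time: 7.2
eef_pos: [0.4292, -0.2169, 0.1042]
orientation: [180.0, -0.0, 167.0]
wrist_force: [-0.1, 0.4, -0.5]
finger_gap: 0.0253
grasp_force: 35.1
```

Run:
```python
from h import *
j=vision.capture("side")[:,:,::-1];k=vision.capture("scene")[:,:,::-1]
f=lambda i,w:cv2.resize(i,(w,450),interpolation=cv2.INTER_CUBIC)
cv2.imwrite("pics/m4.png",np.hstack([f(j[95:155,260:313],400),f(k[70:130,165:218],400)]))
```

```text
(no output)
```

View pics/m4.png

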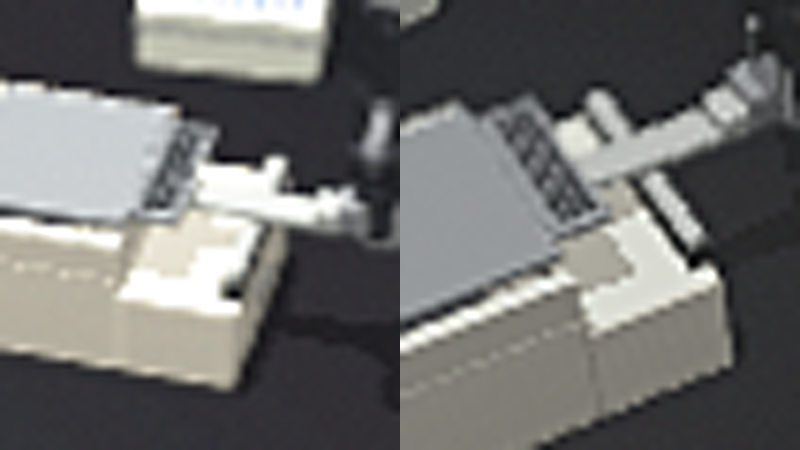

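The blade now disappears under the lip in both views, with no contact force. I start lowering the handle.

```bash
python3 -m jog '[[[0,0,-2,0,255],[0,0,-4,0,255],[0,0,-6,0,255],[0,0,-8,0,255],[0,0,-10,0,255],[0,0,-12,0,255],[0,0,-14,0,255],[0,0,-16,0,255],[0,0,-18,0,255],[0,0,-18,0,255]]]' 30
python3 -m jog '[[[0,0,-2,0,255],[0,0,-4,0,255],[0,0,-6,0,255],[0,0,-6,0,255],[0,0,-6,0,255]]]' 30
```

```text
time: 8.3
eef_pos: [0.4293, -0.217, 0.0859]
orientation: [-180.0, -0.0, 167.0]
wrist_force: [-2.2, 0.7, 1.8]
finger_gap: 0.0251
grasp_force: 36.3
time: 8.8
eef_pos: [0.4293, -0.217, 0.0801]
orientation: [-180.0, -0.0, 167.0]
wrist_force: [-3.2, 1.0, 2.2]
finger_gap: 0.0252
grasp_force: 36.7
```

```bash
python3 -m jog '[[[0,0,-2,0,255],[0,0,-4,0,255],[0,0,-6,0,255],[0,0,-6,0,255],[0,0,-6,0,255]]]' 30
python3 -m jog '[[[0,0,-2,0,255],[0,0,-4,0,255],[0,0,-6,0,255],[0,0,-6,0,255],[0,0,-6,0,255]]]' 30
```

```text
time: 9.3
eef_pos: [0.4297, -0.2171, 0.0743]
orientation: [-180.0, 0.0, 167.0]
wrist_force: [-3.0, 0.1, 4.3]
finger_gap: 0.0254
grasp_force: 37.4
time: 9.8
eef_pos: [0.4303, -0.2172, 0.0683]
orientation: [180.0, 0.1, 167.0]
wrist_force: [-0.0, -0.0, 2.3]
finger_gap: 0.0252
grasp_force: 37.7
```

Run:
```python
from h import *
j=vision.capture("side")[:,:,::-1];k=vision.capture("scene")[:,:,::-1]
f=lambda i,w:cv2.resize(i,(w,450),interpolation=cv2.INTER_CUBIC)
cv2.imwrite("pics/m5.png",np.hstack([f(j[85:160,240:307],400),f(k[60:135,145:212],400)]))
```

```text
(no output)
```

View pics/m5.png

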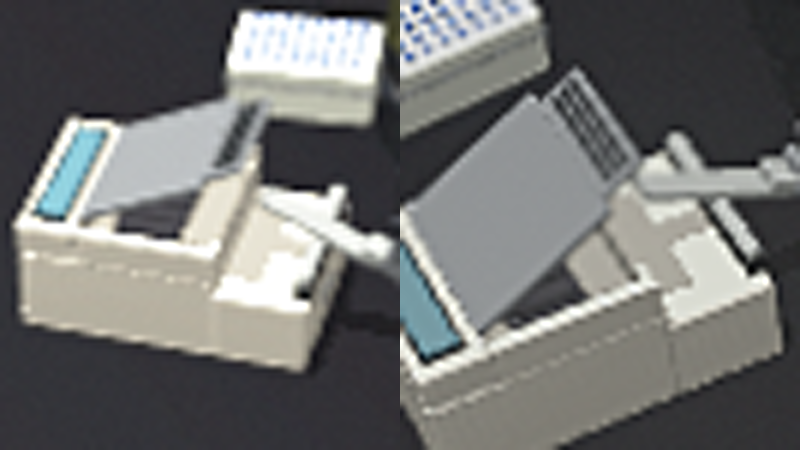

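The hatch stands open in both views. Next I withdraw the lever backwards, lift it and return it to the free spot where it lay.

```bash
python3 -m jog '[[[-20,5,0,0,255],[-40,9,0,0,255],[-60,14,0,0,255],[-80,18,0,0,255],[-100,23,30,0,255],[-100,23,80,0,255],[-90,60,130,0,255],[-60,100,130,0,255],[-30,140,130,0,255],[0,180,130,0,255],[40,220,130,0,255],[65,237,130,-4,255],[65,237,130,-4,255],[65,237,80,-4,255],[65,237,30,-4,255],[65,237,10,-4,255],[65,237,0,-4,255],[65,237,0,-4,255]]]' 25
python3 -m jog '[[[0,0,-6,0,255],[0,0,-12,0,255],[0,0,-18,0,255],[0,0,-24,0,255],[0,0,-30,0,255],[0,0,-36,0,255],[0,0,-41,0,255],[0,0,-45,0,255],[0,0,-45,0,255],[0,0,-45,0,255]]]' 25
```

```text
time: 11.7
eef_pos: [0.4929, 0.0196, 0.067]
orientation: [-179.9, -0.2, 163.0]
wrist_force: [0.5, 0.6, -0.6]
finger_gap: 0.025
grasp_force: 37.2
time: 12.7
eef_pos: [0.496, 0.02, 0.0239]
orientation: [179.9, 0.1, 163.0]
wrist_force: [2.3, -0.2, 3.8]
finger_gap: 0.0254
grasp_force: 38.5
```

Contact is only 3.8 N, with the lever levelled on the bench. I release it, rise straight up and check.

```bash
python3 -m jog '[[[0,0,-2,0,255],[0,0,-2,0,200],[0,0,-2,0,100],[0,0,-2,0,0],[0,0,-2,0,0],[0,0,-2,0,0],[0,0,-2,0,0],[0,0,-2,0,0],[0,0,30,0,0],[0,0,80,0,0],[0,0,130,0,0],[0,0,180,0,0],[0,0,180,0,0],[0,0,180,0,0],[0,0,180,0,0],[0,0,180,0,0],[0,0,180,0,0]]]' 25
python3 - <<'E'
from h import *
i=vision.capture("wrist")[:,:,::-1];j=vision.capture("side")[:,:,::-1];k=vision.capture("scene")[:,:,::-1]
f=lambda i:cv2.resize(i,(400,300),interpolation=cv2.INTER_CUBIC)
cv2.imwrite("pics/m6.png",np.vstack([np.hstack([f(j),f(k)]),np.hstack([f(i),f(j[85:205,200:360])])]))
E
```

```text
time: 14.4
eef_pos: [0.4934, 0.0199, 0.2017]
orientation: [-179.9, -0.2, 163.0]
wrist_force: [-0.2, -0.4, -0.1]
finger_gap: 0.0851
grasp_force: 0.0
```

View pics/m6.png

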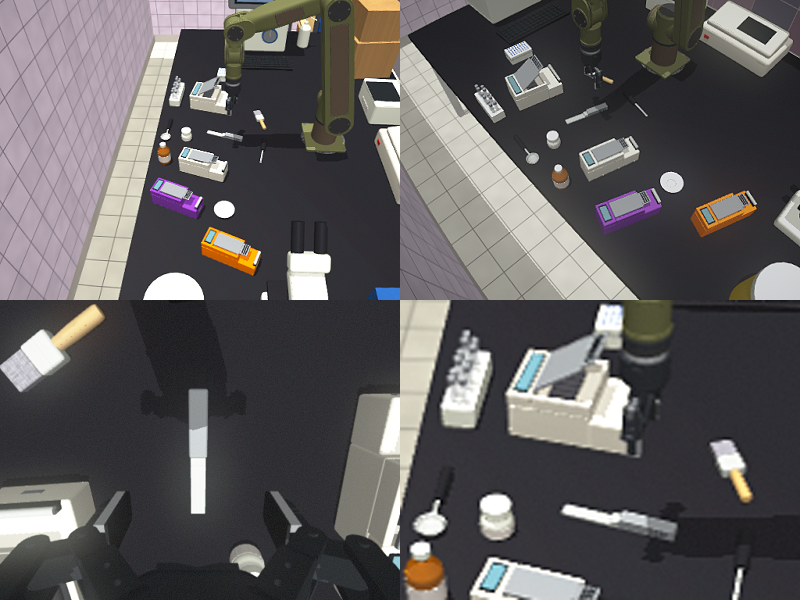

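The lever lies flat on the bench, the gripper is clear above it, the wide hatch is open and the narrow one is shut. I hand the job in.

```bash
python3 -c "
from workcell import bot;print(bot.sign_off())"
```

```text
the job is handed in; nothing more can be done
None
```

I levered the wide reader's hatch open with the pry lever, put the lever back flat on the bench, left the narrow reader's hatch shut, and handed the job in at about 14.6 s; the sign-off returned no verdict.

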